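# Clamp an instrument case in its bench clamp with nut and cam lever

## Robot

A 6-joint arm with a two-finger parallel gripper is mounted at the origin on a cart in front of the work surface, level with it; the furniture and walls round the work are solid. World frame = base frame: x ahead of the robot, y to its left, z up, the work surface at z = 0. Lengths are in m, angles in degrees, forces in N, time in s.
With the tool pointing down it reaches from about 0.35 to 0.875 m from the base axis. Payload 4.2 kg.
Tool frame: the origin (TCP) lies on the centre line of the jaws, within the pads' length; the fingertips stand 17 mm ahead of it and the grasp point (between the pads) lies 2 mm behind it; z points along the fingers, y is the direction in which the jaws open and shut (so a half turn about z gives the same grasp; the last joint's range is limited). The gripper opens to 87 mm and grips with 3 to 60 N. Pads are 19 mm wide; open, the fingers measure 117 mm over their backs; the gripper's body (75 mm by 190 mm) begins 51 mm behind the grasp point.
Start: joints at [87.009, 22.042, 0.453, 0, -68.411, -14.817], TCP at [0.191, 0.595, 0.24] pointing down, gripper open.
Joint ranges: [-179.83, 179.83], [-69.29, 118.12], [-61.27, 80.66], [-181.25, 117.63], [-171.15, -9.14], [-177.46, 177.46]. Speed limits (degrees/s): [159.86, 159.86, 180, 180, 180, 180].

## Interface

Orientations are given as a 3x3 rotation matrix whose columns are the frame's x, y, z axes.
In Python, from station import * gives the robot as it stands.
- The arm moves only by the tool play_rows, never from a script. Its argument "targets" is a list that holds one entry, the list of rows, each a list of 5 numbers: the closure, from 0 (fully open) to 1 (shut), then the shift along the world's x, y, z in m, then the turn about the world's z in rad. In form: [[[gripper, x, y, z, twist], ...]]. A call has 1 to 5 rows; each row is the pose to reach, as a shift and turn from the pose commanded when the call began; what a row does not reach only later rows make up. A row lasts 1/12 s, in which the tool goes at most 41.7 mm and 7.16 degrees, less where a joint would pass 70% of its speed; a pose out of reach is approached as far as the arm can. A call with a gripper value outside its range is refused whole. The fingers move at their own pace and stop on an object; the grip force is fixed at half the most. Time passes only in rows, so rows that repeat a pose let the fingers close. It gives the time, the measured TCP pose, the force and the opening at its end, in the units of the state.
- sense(): the state, without advancing time (a new reading comes with each control period).
- capture(name): name is "side" or "top"; returns the picture (384x512x3 uint8, blue, green, red); there is no depth.
- get_calibration(name): a dict with "camera_matrix" (3x3 intrinsics, pixels), "D" ([k1, k2, p1, p2, k3] as OpenCV has them; the pictures are not rectified), "T" (4x4, takes a point from camera to world coordinates). Camera axes: x right, y up, looking along -z (the intrinsics and any distortion apply to the point x, -y, -z); pixel columns grow to the right and rows downward; lengths in m; the calibration is good to about 2 mm. A picture is of the moment at which its call begins. get_calibration takes no time and is no camera call.
- finish_job(): hands the job in, once; it reports no verdict.
The state is a dict: "time_s": time; "joints": joint angles; "joint_velocities": joint speeds; "effort": joint torques, N m; "tcp_pos": TCP position; "ee_rot": TCP orientation; "wrist_force": force on the tool from outside, world axes, zero at the start; "moment": the same for the moment, N m; "gripper_width": opening from 0.0 (shut) to 1.0 (fully open).
Only numpy, scipy, OpenCV 4.12 (cv2) and the standard library are available. Lean on these libraries where they do the work, as an engineer would, in place of code of your own. Each camera call takes 0.05 s, during which the arm holds its last target. There are 200 camera calls.

## Task

Clamp the steel instrument case down in the bench clamp. Stand the infusion bottle that blocks the lever's swing somewhere out of the way, push the case back under the bridge until it is flush against the rear stop, and tighten the black wing nut until the upright cam lever would meet firm resistance about half-way through its swing; then close the lever fully down. Leave the other bottles and the pen pot where they are, knock nothing over, and do not overtighten.

Things in the scene. Friction and masses are not known exactly. Their poses are not given: they have to be found in the camera images.
- clamp_frame: Aluminium bench clamp, fixed. Origin on the worktop midway between its two posts; x points to the rear, y to the wing-nut post, z up. Posts (14 mm thick, 121 mm high) at x = 0, y = +122 and -122 mm, on feet 30 mm wide, 18 mm high, from x = -10 to +60 mm. Rear stop rail 22 mm high, front face at x = +50 mm. The case slides in from the front (-x) on the bare worktop.
- bridge_mid (a point): Centre of the underside of the level bridge beam that rides on both posts: 26 mm deep (x), 280 mm long (y), 16 mm thick; underside 65 mm above the worktop at nut angle 0, sinking 2.5 mm per radian of the nut. Nut and lever ride on it.
- foot: Sprung rubber pressure foot under mid-beam, 44 (x) by 64 (y) mm. Origin: centre of its underside. Lever open: 51 mm above the worktop at nut angle 0, 2.5 mm lower per rad of nut. The lever drives it 10 mm down. Spring 8 N/mm: clamping force = 8 N/mm x (10 mm - gap over the lid with lever open). Good is 24 to 56 N (gap 3 to 7 mm, best 5); over 68 N damages the case.
- nut_grip (a point): Point on the vertical axis of the black wing nut at half its wing's height, the place to grip. The wing is a bar 56 mm long, 14 mm thick, 22 mm high (11 above and below this point), on the beam's top at the +y post, about 100 mm above the worktop; up to 18 mm of threaded post stands above its top. The point's x axis runs along the 56 mm, z up.
- nut (a joint): Angle of the wing nut, rad, 0 (loosest) to 4.6; grows as it turns clockwise seen from above, which lowers beam, nut, lever and foot by 2.5 mm per rad. Starts between 0 and 1.4; at 2.8 the foot, lever open, hangs 5 mm over the case lid. Needs 0.2 N m and stays where left. At 0 the wing lies along the clamp's x axis.
- lever_pivot (a point): Centre of the cam lever's horizontal pivot (which lies along the clamp's x axis) on top of the beam at the -y end, 130 mm from the clamp's middle, 97 mm above the worktop at nut angle 0; it sinks with the beam.
- lever_pad (a point): Point on the centre line of the black cam lever, 89 mm from the pivot, in the middle of its thicker end pad. The lever is a straight bar 20 mm wide (along the pivot) and 9 mm thick, its end pad 24 mm wide, 11 mm thick, ending 100 mm from the pivot.
- lever (a joint): Swing of the cam lever, rad. 0 = open: upright, leaning 0.23 rad inward (towards the nut); swings outward (clamp -y) and down to 1.8 = closed: flat, pointing outward, level with its pivot. Starts 0 to 0.25. Stays where left (0.36 N m, and up to 0.3 more once the foot presses); push it on its inner side, then down from above. The foot sinks 5.6 mm per rad; friction holds it closed.
- case: Closed stainless instrument case 107 (x) x 203 (y) x 39 (z) mm, 0.9 kg, lid fixed shut. Origin: centre of its underside; x to the rear. Front face at x = -48 mm; a lip 36 mm wide (y), 25 to 27 mm high, juts out to x = -54 mm at its middle. Starts in front of the clamp, 25 to 50 mm short of home, slightly askew; flush at the stop its origin is at clamp x = +1 mm.
- case_lid (a point): Centre of the top of the case's lid, 39 mm above its underside.
- bottle: Standing whitish translucent infusion bottle with white cap in the lever's swing, beyond the lever from the clamp's middle. 52 x 56 mm across, 143 mm high (body to about 100 mm, cap above), 0.17 kg. Origin: centre of its underside, z up. It may be stood anywhere on the worktop where neither the closing lever nor the case touches it.
- other_bottle: Another infusion bottle of the same kind, standing near the clamp: bystander. Origin: centre of its underside.
- pill_bottle: Brown medicine bottle with green cap, 45 mm across, 72 mm high: bystander. Origin: centre of its underside.
- pen_pot: Dark pot of pens, 84 mm across, 174 mm high with the pens: bystander. Origin: centre of its underside.

How it is judged (in metres and radians):
On the way:
1. with the lever not yet closed: the bottle stands clear of its swing, the case is flush against the rear stop, and the nut is set (foot 2.5 to 7.5 mm over the lid with the lever open) (value of joint lever below 1.2 rad and value of joint nut between 1.8 and 3.8 rad and (x of bottle in the frame of clamp_frame below -0.04 m or x of bottle in the frame of clamp_frame above 0.04 m or y of bottle in the frame of clamp_frame below -0.258 m or y of bottle in the frame of clamp_frame above 0 m) and angle between bottle's own z axis and vertical below 0.1 rad and height (world z) of bottle below 0.008 m and x of case in the frame of clamp_frame above -0.004 m and angle between the x axis of case and the x axis of clamp_frame, either way round below 0.06 rad), for 0.2 s.
At the end, for the whole second after the job is handed in: the lever is closed (over 1.7 of 1.8 rad), the foot presses the case with 24 to 56 N, the case is against the rear stop (within 5 mm, square within 0.06 rad), and the infusion bottle stands upright on the worktop, at rest, out of the lever's swing (value of joint lever above 1.7 rad and velocity of joint lever below 0.1 rad/s and contact force between foot and case between 24 and 56 N and linear speed of each of case, bottle below 0.02 m/s and (x of bottle in the frame of clamp_frame below -0.04 m or x of bottle in the frame of clamp_frame above 0.04 m or y of bottle in the frame of clamp_frame below -0.258 m or y of bottle in the frame of clamp_frame above 0 m) and angle between bottle's own z axis and vertical below 0.1 rad and height (world z) of bottle below 0.008 m and x of case in the frame of clamp_frame above -0.004 m and angle between the x axis of case and the x axis of clamp_frame, either way round below 0.06 rad); the robot touches nothing.
It fails at once if a bystander (other bottle, pill bottle, pen pot) is shifted by more than 30 mm or knocked over (distance of any of other_bottle, pill_bottle, pen_pot from where it was at the start of the episode above 0.03 m or angle between any of other_bottle, pill_bottle, pen_pot's own z axis and vertical above 0.5 rad).
It fails at once if the infusion bottle is knocked over (angle between bottle's own z axis and vertical above 0.7 rad).
It fails at once if the case is pressed with more than 68 N by the foot (contact force between foot and case above 68 N).
It also fails if it takes over 72 s, if anything falls off the work surface, if the arm or the gripper's body presses on something with over 40 N, if the wrist force passes 120 N, or if a joint passes its speed limit or range.

## Working session

There is one attempt and no reset: what is moved stays moved. The work goes in short steps, Python scripts to look and compute and a tool call to move; the robot and the scene stay as the last step left them, time stands still between calls to the robot, and variables do not carry over. Pictures are saved under pics/ and viewed, on a budget of 10 in all, crops included, one or two more only if the job needs it, and the job is handed in when it is done.

Besides the shell and the picture viewer there is one more tool, called after "Emit:" by a JSON object that holds its "name" and its "arguments", one argument or row to a line. play_rows: Moves the arm, as the interface text tells. Its arguments: {"type":"object","properties":{"targets":{"type":"array","items":{"type":"array","items":{"type":"array","items":{"type":"number"}}}}},"required":["targets"]}

```bash
mkdir -p pics
cat > h.py <<'E'
from station import *
import numpy as np, cv2
def cal(n):
    c=get_calibration(n); return np.array(c["camera_matrix"],float),np.array(c["D"],float),np.array(c["T"],float)
def ray(n,u,v):
    K,D,T=cal(n); p=cv2.undistortPoints(np.array([[[u,v]]],float),K,D)[0,0]
    d=T[:3,:3]@np.array([p[0],-p[1],-1.]); return T[:3,3],d/np.linalg.norm(d)
def plane(n,u,v,z):
    o,d=ray(n,u,v); return o+d*(z-o[2])/d[2]
def proj(n,P):
    K,D,T=cal(n); q=np.linalg.inv(T)@np.array([*P,1.]); 
    return cv2.projectPoints(np.array([[[q[0],-q[1],-q[2]]]]),np.zeros(3),np.zeros(3),K,D)[0][0,0]
def tri(a,b):
    o1,d1=ray(*a);o2,d2=ray(*b); s=np.linalg.lstsq(np.c_[d1,-d2],o2-o1,rcond=None)[0]
    p,q=o1+d1*s[0],o2+d2*s[1]; return (p+q)/2,np.linalg.norm(p-q)
def st():
    s=sense(); print(s["time_s"],np.round(s["tcp_pos"],4),np.round(s["ee_rot"],3).tolist(),np.round(s["wrist_force"],1),round(s["gripper_width"],3),np.round(s["joints"],1))
E
python3 - <<'E'
from h import *
st()
for n in("side","top"):
    im=capture(n); cv2.imwrite(f"pics/{n}0.png",im); K,D,T=cal(n); print(n,K.round(1).tolist(),D,T.round(3).tolist())
E
```

```text
0.0 [0.1909 0.5945 0.2384] [[0.952, -0.306, -0.001], [-0.306, -0.952, -0.002], [0.0, 0.002, -1.0]] [ 0.9 -0.6 -0.3] 0.998 [ 87.   22.1   0.4  -0.  -68.4 -14.8]
side [[392.3, 0.0, 256.6], [0.0, 392.3, 189.8], [0.0, 0.0, 1.0]] [-0.08288493  0.          0.          0.          0.        ] [[-0.977, 0.137, -0.166, 0.414], [-0.215, -0.598, 0.772, 0.733], [0.006, 0.79, 0.613, 0.7], [0.0, 0.0, 0.0, 1.0]]
top [[353.8, 0.0, 249.9], [0.0, 353.8, 196.5], [0.0, 0.0, 1.0]] [-0.08171953  0.          0.          0.          0.        ] [[-0.029, 0.987, -0.156, 0.43], [-0.999, -0.034, -0.036, 0.035], [-0.041, 0.155, 0.987, 0.98], [0.0, 0.0, 0.0, 1.0]]
```

View pics/side0.png

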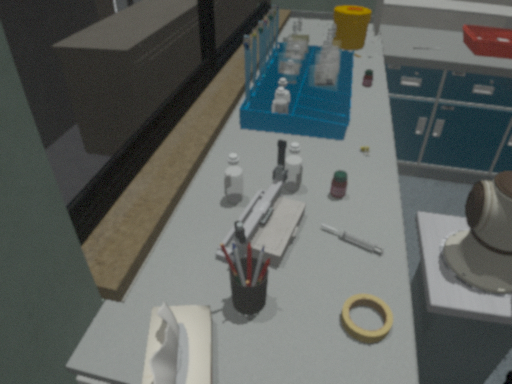

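View pics/top0.png

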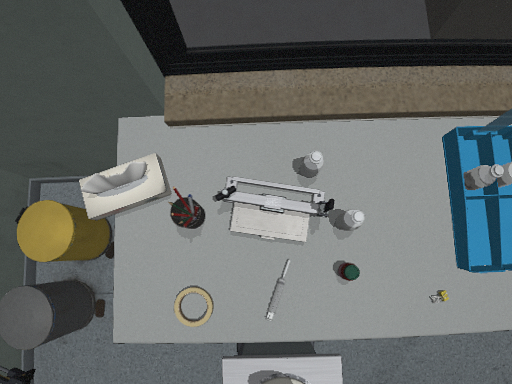

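The top view shows the clamp around (275,195): nut at (226,194), lever at (327,207), target bottle at (350,218), other bottle at (313,163), pill bottle at (348,271) and pen pot at (187,211). The side view shows the same layout. Next I'll enlarge the clamp region in both views.

Run:
```python
import cv2,numpy as np
t=cv2.imread("pics/top0.png")[145:255,170:375]; s=cv2.imread("pics/side0.png")[130:270,205:355]
t=cv2.resize(t,None,fx=3.9,fy=3.9,interpolation=cv2.INTER_CUBIC)
cv2.imwrite("pics/topc.png",t)
cv2.imwrite("pics/sidec.png",cv2.resize(s,None,fx=4.2,fy=4.2,interpolation=cv2.INTER_CUBIC))
```

```text
(no output)
```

View pics/topc.png

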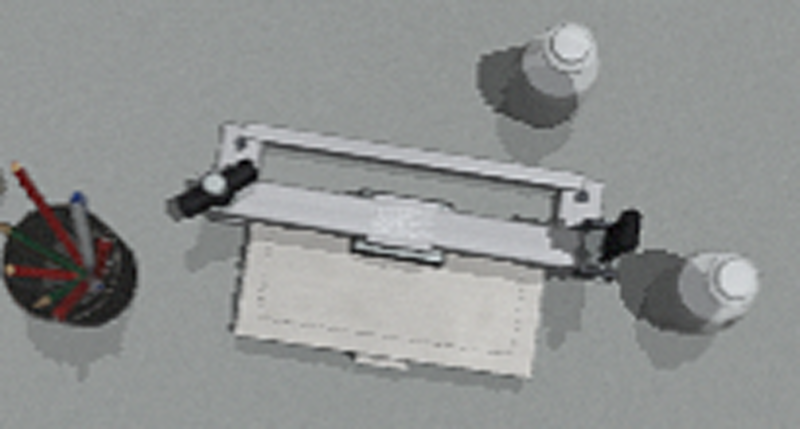

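View pics/sidec.png

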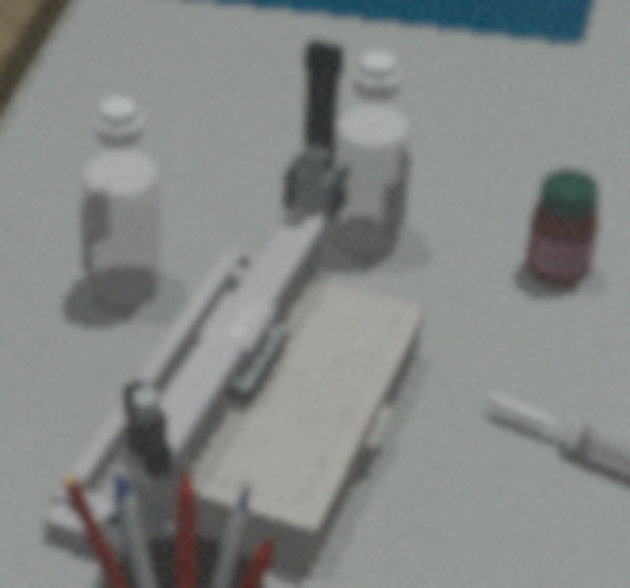

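Run:
```python
from h import *
t=lambda x,y:(170+x/3.9,145+y/3.9); s=lambda x,y:(205+x/4.2,130+y/4.2)
P=lambda x,y,z:plane("top",*t(x,y),z)[:2]
a,b=P(238,143,.018),P(580,196,.018)
ey=(a-b)/np.linalg.norm(a-b); ex=np.array([ey[1],-ey[0]]); print("screws",a,b,np.linalg.norm(a-b),"yaw",np.degrees(np.arctan2(ex[1],ex[0])))
n=P(215,186,.122); print("nut stud",n)
T=tri(("top",*t(215,186)),("side",*s(146,397))); print("nut stud tri",T)
m=(a+b)/2; print("ex",ex,"mid screws",m)
e1,e2=P(180,208,.111),P(255,168,.111); d=e2-e1; print("wing ends",e1,e2,np.linalg.norm(d),"ang rel ex cw",np.degrees(np.arctan2(ex[1],ex[0])-np.arctan2(d[1],d[0])), "centre",(e1+e2)/2)
org=n-.122*ey; print("origin from nut",org,"screws in clamp x",(m-org)@ex,(m-org)@ey)
for nm,q in dict(fl=(233,333),fr=(530,376),bl=(247,225)).items():
    w=P(*q,.039); print(nm,w,"clamp",(w-org)@ex,(w-org)@ey)
for nm,q,z,qs in(("bottle",(738,278),.143,(378,63)),("other",(573,43),.143,(119,107))):
    w=P(*q,z); print(nm,w,"clamp",(w-org)@ex,(w-org)@ey,tri(("top",*t(*q)),("side",*s(*qs))))
print("lever",tri(("top",*t(630,225)),("side",*s(324,50))))
w=plane("top",348,270,.072);print("pill",w,plane("side",205+567/4.2,130+185/4.2,.072)); print("pot",plane("top",187,213,.08))
```

```text
screws [0.6255058  0.12140881] [ 0.57879944 -0.11881276] 0.24472001394757856 yaw -11.002763220989749
nut stud [0.57718691 0.12724503]
nut stud tri (array([0.57916404, 0.12788028, 0.11736309]), np.float64(0.0023427714628541916))
ex [ 0.98161798 -0.19085634] mid screws [0.60215262 0.00129803]
wing ends [0.56558206 0.15119123] [0.58986963 0.10245467] 0.05445308094788536 ang rel ex cw 52.508146472679435 centre [0.57772584 0.12682295]
origin from nut [0.55390243 0.00748764] screws in clamp x 0.04854457651560713 0.003133018002837438
fl [0.48917667 0.1256577 ] clamp -0.08608947537668203 0.1036445341164531
fr [ 0.45377778 -0.07479117] clamp -0.08258073264200586 -0.09987578131238538
bl [0.56331477 0.11445452] clamp -0.01117598781145778 0.10679701418201927
bottle [ 0.50583813 -0.19178969] clamp -0.009147447597376849 -0.2047875902543391 (array([ 0.50596311, -0.19294231,  0.1387783 ]), np.float64(0.0005121409808403836))
other [ 0.65610146 -0.10028757] clamp 0.12088998619001004 -0.08628875535877532 (array([ 0.65616975, -0.10066018,  0.14093022]), np.float64(0.0009536769057866594))
lever (array([ 0.53306976, -0.11954623,  0.18788245]), np.float64(0.0030783992777580487))
pill [ 0.37777456 -0.17330392  0.072     ] [ 0.37349919 -0.17877831  0.072     ]
pot [0.53469028 0.2317076  0.08      ]
```

Emit:
{"name": "play_rows", "arguments": {
  "targets": [
    [[1,0.025,-0.03,0.01,-0.08],[1,0.05,-0.06,0.02,-0.16],[1,0.078,-0.09,0.03,-0.24],[1,0.105,-0.12,0.03,-0.32],[1,0.13,-0.145,0.03,-0.4]]
  ]
}}

```text
time_s: 0.52
tcp_pos: [0.322, 0.4481, 0.2701]
ee_rot: [[0.755, -0.655, 0.0], [-0.655, -0.755, 0.001], [-0.0, -0.001, -1.0]]
wrist_force: [0.8, -0.3, -0.1]
gripper_width: 0.705
```

Emit:
{"name": "play_rows", "arguments": {
  "targets": [
    [[1,0.025,-0.03,0,-0.08],[1,0.05,-0.06,0,-0.16],[1,0.078,-0.09,0,-0.24],[1,0.105,-0.12,0,-0.32],[1,0.13,-0.145,0,-0.4]]
  ]
}}

```text
time_s: 0.93
tcp_pos: [0.4519, 0.3027, 0.2694]
ee_rot: [[0.44, -0.898, -0.001], [-0.898, -0.44, -0.0], [0.0, 0.001, -1.0]]
wrist_force: [0.6, 0.9, 0.2]
gripper_width: 0.326
```

Emit:
{"name": "play_rows", "arguments": {
  "targets": [
    [[1,0.025,-0.03,0,-0.08],[1,0.05,-0.06,0,-0.16],[1,0.078,-0.09,0,-0.24],[1,0.1,-0.12,0,-0.32],[1,0.12,-0.145,0,-0.4]]
  ]
}}

```text
time_s: 1.35
tcp_pos: [0.572, 0.1578, 0.269]
ee_rot: [[0.055, -0.998, -0.001], [-0.998, -0.055, -0.001], [0.0, 0.001, -1.0]]
wrist_force: [-0.4, 0.9, 0.8]
gripper_width: 0.018
```

Emit:
{"name": "play_rows", "arguments": {
  "targets": [
    [[1,0.02,-0.02,0,-0.08],[1,0.044,-0.038,0,-0.16],[1,0.044,-0.038,0,-0.25],[1,0.044,-0.038,0,-0.252]]
  ]
}}

```text
time_s: 1.68
tcp_pos: [0.6157, 0.1206, 0.2681]
ee_rot: [[-0.195, -0.981, -0.002], [-0.981, 0.195, -0.001], [0.001, 0.002, -1.0]]
wrist_force: [0.4, -0.7, -0.4]
gripper_width: 0.006
```

Run:
```python
from h import *
st()
a=capture("top");b=capture("side")
cv2.imwrite("pics/both1.png",np.hstack([cv2.resize(a[100:270,150:400],None,fx=1.6,fy=1.6),cv2.resize(b[40:312,180:430],None,fx=1,fy=1)]))
# nut push path, two halves
J=np.radians(-11); jx=np.array([np.cos(J),np.sin(J)]); jy=np.array([-jx[1],jx[0]]); nut=np.array([.578,.1275])
for k in range(0,19):
    f=np.radians(-63.5)-k*np.radians(6); u=np.array([np.cos(f),np.sin(f)]); v=np.array([u[1],-u[0]])
    h=.015*abs(v@jx)+.0095*abs(v@jy); c=nut+.022*u-v*(.007+h); print(k*6,c.round(4))
```

```text
1.6833 [0.6157 0.1206 0.2681] [[-0.195, -0.981, -0.002], [-0.981, 0.195, -0.001], [0.001, 0.002, -1.0]] [ 0.4 -0.7 -0.4] 0.006 [ 25.8  21.4   3.6  -0.  -72.3 -37.1]
0 [0.6099 0.1188]
6 [0.6089 0.1156]
12 [0.6074 0.1124]
18 [0.6053 0.1093]
24 [0.6027 0.1066]
30 [0.5997 0.1041]
36 [0.5963 0.1021]
42 [0.594  0.1002]
48 [0.5918 0.0984]
54 [0.5892 0.0969]
60 [0.5863 0.0956]
66 [0.5831 0.0948]
72 [0.5797 0.0944]
78 [0.5761 0.0946]
84 [0.5725 0.0953]
90 [0.5689 0.0965]
96 [0.5654 0.0983]
102 [0.5622 0.1007]
108 [0.5593 0.1035]
```

View pics/both1.png

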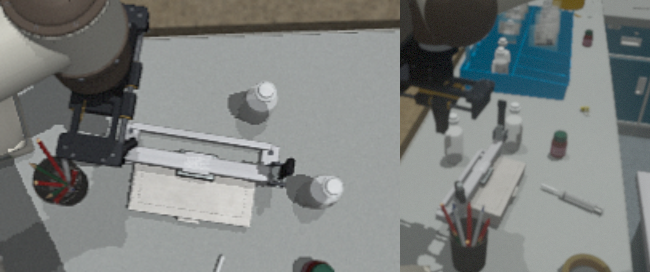

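The gripper body's long side lies along the jaw direction (top inset, around (110,80)), and it's clear of the pens and the clamp. I'll descend beside the wing and push its end round.

Emit:
{"name": "play_rows", "arguments": {
  "targets": [
    [[1,0,0,-0.04,0],[1,0,0,-0.08,0],[1,0,0,-0.12,0],[1,0,0,-0.155,0],[1,0,0,-0.163,0]]
  ]
}}

```text
time_s: 2.2
tcp_pos: [0.6103, 0.1216, 0.1003]
ee_rot: [[-0.189, -0.982, -0.012], [-0.982, 0.189, -0.004], [0.006, 0.011, -1.0]]
wrist_force: [-1.2, -0.2, -0.6]
gripper_width: 0.004
```

Emit:
{"name": "play_rows", "arguments": {
  "targets": [
    [[1,-0.006,-0.002,0,0],[1,-0.007,-0.005,0,0],[1,-0.008,-0.008,0,0],[1,-0.01,-0.011,0,0],[1,-0.013,-0.014,0,0]]
  ]
}}

```text
time_s: 2.62
tcp_pos: [0.6075, 0.1103, 0.1117]
ee_rot: [[-0.188, -0.982, 0.015], [-0.982, 0.188, 0.005], [-0.008, -0.014, -1.0]]
wrist_force: [8.1, 2.2, -2.8]
gripper_width: 0.005
```

Run:
```python
from h import *
st()
cv2.imwrite("pics/t2.png",cv2.resize(capture("top")[145:255,170:375],None,fx=3.9,fy=3.9,interpolation=cv2.INTER_CUBIC))
```

```text
2.6167 [0.6075 0.1103 0.1117] [[-0.188, -0.982, 0.015], [-0.982, 0.188, 0.005], [-0.008, -0.014, -1.0]] [ 8.1  2.2 -2.8] 0.005 [ 25.3  27.4 -10.8   0.1 -50.8 -36.3]
```

Emit:
{"name": "play_rows", "arguments": {
  "targets": [
    [[1,-0.003,-0.0025,0,0],[1,-0.0064,-0.0045,0,0],[1,-0.0087,-0.0064,0,0],[1,-0.0109,-0.0082,0,0],[1,-0.0135,-0.0097,0,0]]
  ]
}}

```text
time_s: 3.08
tcp_pos: [0.5942, 0.1006, 0.112]
ee_rot: [[-0.188, -0.982, 0.016], [-0.982, 0.189, 0.006], [-0.009, -0.015, -1.0]]
wrist_force: [7.8, 3.9, -1.6]
gripper_width: 0.003
```

Emit:
{"name": "play_rows", "arguments": {
  "targets": [
    [[1,-0.0029,-0.0013,0,0],[1,-0.0061,-0.0021,-0.001,0],[1,-0.0095,-0.0025,-0.001,0],[1,-0.0131,-0.0023,-0.002,0],[1,-0.0167,-0.0016,-0.002,0]]
  ]
}}

```text
time_s: 3.5
tcp_pos: [0.5809, 0.0994, 0.1111]
ee_rot: [[-0.188, -0.982, 0.024], [-0.982, 0.188, 0.007], [-0.011, -0.022, -1.0]]
wrist_force: [13.8, -1.7, -3.7]
gripper_width: 0.009
```

Emit:
{"name": "play_rows", "arguments": {
  "targets": [
    [[1,-0.0036,0.0012,0,0],[1,-0.0071,0.003,0,0],[1,-0.0103,0.0054,0,0],[1,-0.0132,0.0082,0,0],[1,-0.0132,0.0082,0,0]]
  ]
}}

```text
time_s: 3.92
tcp_pos: [0.5622, 0.1049, 0.1095]
ee_rot: [[-0.189, -0.982, 0.01], [-0.982, 0.189, 0.001], [-0.003, -0.01, -1.0]]
wrist_force: [3.3, -4.3, 0.8]
gripper_width: 0.0
```

Run:
```python
from h import *
st()
a=cv2.resize(capture("top")[145:255,170:375],None,fx=3.9,fy=3.9,interpolation=cv2.INTER_CUBIC)
b=cv2.resize(capture("side")[200:270,205:325],None,fx=2.5,fy=2.5,interpolation=cv2.INTER_CUBIC)
cv2.imwrite("pics/t3.png",np.vstack([a,np.pad(b,((0,0),(0,a.shape[1]-b.shape[1]),(0,0)))]))
```

```text
3.9167 [0.5622 0.1049 0.1095] [[-0.189, -0.982, 0.01], [-0.982, 0.189, 0.001], [-0.003, -0.01, -1.0]] [ 3.3 -4.3  0.8] 0.0 [ 26.9  23.9 -17.4   0.3 -48.1 -37.9]
```

View pics/t3.png

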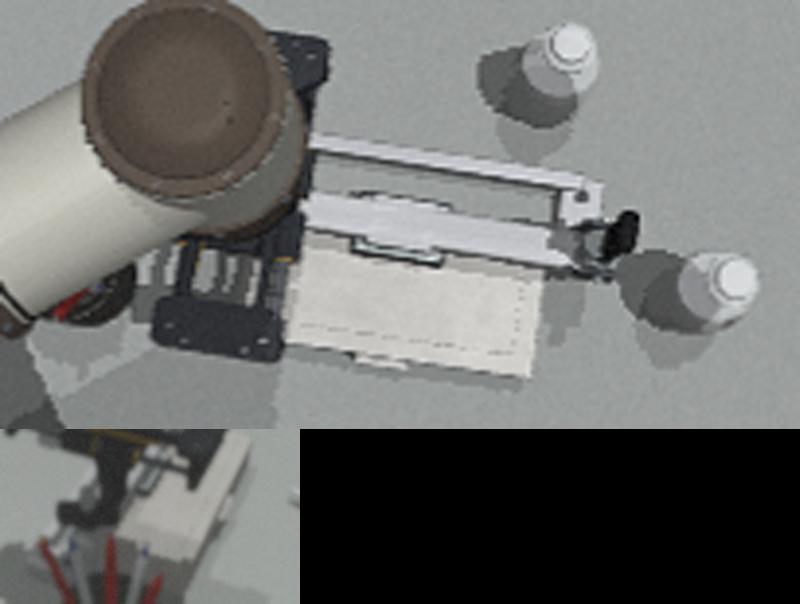

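Emit:
{"name": "play_rows", "arguments": {
  "targets": [
    [[1,0,-0.01,0,0],[1,0,-0.013,0.03,0],[1,0,-0.013,0.07,0],[1,0,-0.013,0.11,0],[1,0,-0.013,0.15,0]]
  ]
}}

```text
time_s: 4.43
tcp_pos: [0.5579, 0.0909, 0.2586]
ee_rot: [[-0.191, -0.982, 0.002], [-0.982, 0.191, 0.001], [-0.001, -0.001, -1.0]]
wrist_force: [1.0, 0.2, -0.0]
gripper_width: 0.004
```

Emit:
{"name": "play_rows", "arguments": {
  "targets": [
    [[0,-0.02,-0.02,0,0.12],[0,-0.06,-0.03,0,0.24],[0,-0.1,-0.04,0,0.36],[0,-0.11,-0.055,0,0.48],[0,-0.112,-0.06,0,0.6]]
  ]
}}

```text
time_s: 4.85
tcp_pos: [0.4432, 0.0299, 0.257]
ee_rot: [[0.403, -0.915, 0.002], [-0.915, -0.403, 0.001], [-0.0, -0.003, -1.0]]
wrist_force: [0.3, 0.1, 0.5]
gripper_width: 0.299
```

Emit:
{"name": "play_rows", "arguments": {
  "targets": [
    [[0,0,0,0,0.12],[0,0,0,0,0.24],[0,0,0,0,0.36],[0,0,0,0,0.48],[0,0,0,0,0.6]]
  ]
}}

```text
time_s: 5.27
tcp_pos: [0.4461, 0.0313, 0.2565]
ee_rot: [[0.849, -0.528, 0.002], [-0.528, -0.849, 0.001], [0.001, -0.002, -1.0]]
wrist_force: [0.2, 0.3, -0.5]
gripper_width: 0.681
```

Emit:
{"name": "play_rows", "arguments": {
  "targets": [
    [[0,0,0,0,0.12],[0,0,0,0,0.24],[0,0,0,0,0.36],[0,0,0,0,0.375]]
  ]
}}

```text
time_s: 5.6
tcp_pos: [0.4463, 0.0314, 0.2564]
ee_rot: [[0.983, -0.184, 0.002], [-0.184, -0.983, 0.001], [0.002, -0.001, -1.0]]
wrist_force: [-0.1, -0.5, 0.9]
gripper_width: 0.961
```

Run:
```python
from h import *
st()
a=cv2.resize(capture("top")[145:255,170:375],None,fx=3.9,fy=3.9,interpolation=cv2.INTER_CUBIC)
b=cv2.resize(capture("side")[200:270,205:325],None,fx=2.5,fy=2.5,interpolation=cv2.INTER_CUBIC)
cv2.imwrite("pics/t4.png",np.vstack([a,np.pad(b,((0,0),(0,a.shape[1]-b.shape[1]),(0,0)))]))
```

```text
5.6 [0.4463 0.0314 0.2564] [[0.983, -0.184, 0.002], [-0.184, -0.983, 0.001], [0.002, -0.001, -1.0]] [-0.1 -0.5  0.9] 0.961 [ 25.    3.6 -21.5   0.  -64.8  54.5]
```

View pics/t4.png

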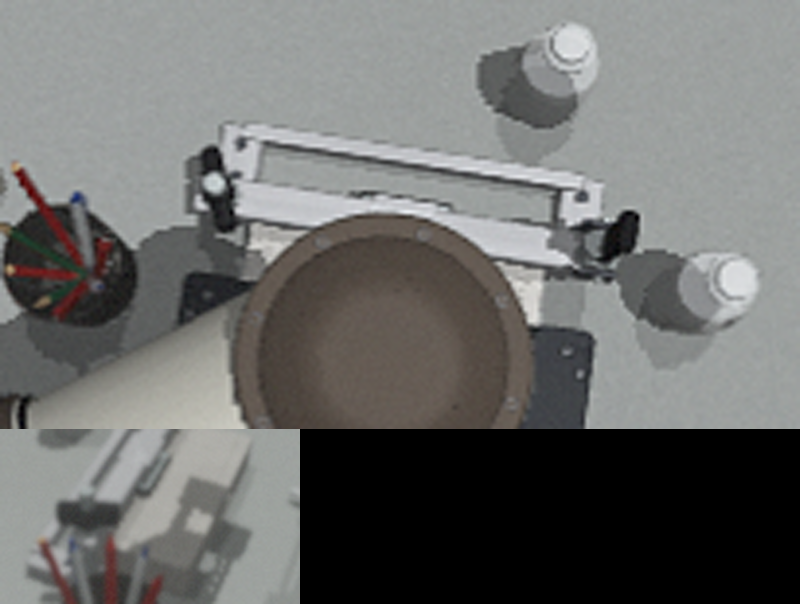

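The wing now runs from crop (210,150) to (228,228), about 105° further clockwise, so the nut is at about 2.76 rad. Next I'll push the case home.

Emit:
{"name": "play_rows", "arguments": {
  "targets": [
    [[0,0,0,-0.04,0],[0,0,0,-0.08,0],[0,0,0,-0.12,0],[0,0,0,-0.16,0],[0,0,0,-0.185,0]]
  ]
}}

```text
time_s: 6.12
tcp_pos: [0.4448, 0.0311, 0.0671]
ee_rot: [[0.982, -0.19, -0.003], [-0.19, -0.982, -0.001], [-0.003, 0.002, -1.0]]
wrist_force: [-0.5, 0.4, -0.2]
gripper_width: 1.001
```

Emit:
{"name": "play_rows", "arguments": {
  "targets": [
    [[0,0,0,-0.015,0],[0,0,0,-0.025,0],[0,0,0,-0.03,0],[0,0,0,-0.03,0],[0,0.007,-0.0014,-0.03,0]]
  ]
}}

```text
time_s: 6.53
tcp_pos: [0.4532, 0.0304, 0.0401]
ee_rot: [[0.982, -0.187, -0.001], [-0.187, -0.982, -0.0], [-0.001, 0.0, -1.0]]
wrist_force: [0.0, 0.2, 0.4]
gripper_width: 1.001
```

Emit:
{"name": "play_rows", "arguments": {
  "targets": [
    [[0,0.006,-0.0011,0,0],[0,0.012,-0.0023,0,0],[0,0.018,-0.0034,0,0],[0,0.024,-0.0046,0,0],[0,0.028,-0.0053,0,0]]
  ]
}}

```text
time_s: 6.95
tcp_pos: [0.4801, 0.0244, 0.04]
ee_rot: [[0.982, -0.188, -0.005], [-0.188, -0.982, -0.001], [-0.004, 0.002, -1.0]]
wrist_force: [-6.6, 2.3, 5.7]
gripper_width: 1.0
```

Emit:
{"name": "play_rows", "arguments": {
  "targets": [
    [[0,0.004,-0.0008,0,0],[0,0.008,-0.0015,0,0],[0,0.011,-0.0021,0,0],[0,0.013,-0.0025,0,0],[0,0.013,-0.0025,0,0]]
  ]
}}

```text
time_s: 7.37
tcp_pos: [0.4931, 0.0218, 0.0399]
ee_rot: [[0.982, -0.189, -0.004], [-0.189, -0.982, -0.001], [-0.004, 0.002, -1.0]]
wrist_force: [-5.3, -0.1, 2.4]
gripper_width: 1.001
```

Emit:
{"name": "play_rows", "arguments": {
  "targets": [
    [[0,0.002,-0.0004,0,0],[0,0.004,-0.0008,0,0],[0,0.006,-0.0011,0,0],[0,0.006,-0.0011,0,0]]
  ]
}}

```text
time_s: 7.7
tcp_pos: [0.499, 0.0207, 0.0399]
ee_rot: [[0.982, -0.189, -0.005], [-0.189, -0.982, -0.001], [-0.004, 0.002, -1.0]]
wrist_force: [-5.2, 0.2, 3.3]
gripper_width: 0.999
```

Emit:
{"name": "play_rows", "arguments": {
  "targets": [
    [[0,0.001,-0.0002,0,0],[0,0.002,-0.0004,0,0],[0,0.002,-0.0004,0,0]]
  ]
}}

```text
time_s: 7.95
tcp_pos: [0.4995, 0.0205, 0.0399]
ee_rot: [[0.982, -0.189, -0.007], [-0.189, -0.982, -0.001], [-0.007, 0.002, -1.0]]
wrist_force: [-8.4, 2.8, 7.1]
gripper_width: 1.003
```

Emit:
{"name": "play_rows", "arguments": {
  "targets": [
    [[0,0.002,-0.0004,0,0],[0,0.004,-0.0008,0,0],[0,0.004,-0.0008,0,0]]
  ]
}}

```text
time_s: 8.2
tcp_pos: [0.4998, 0.02, 0.0395]
ee_rot: [[0.982, -0.19, -0.015], [-0.19, -0.982, -0.001], [-0.014, 0.004, -1.0]]
wrist_force: [-18.2, 11.2, 13.3]
gripper_width: 0.997
```

Emit:
{"name": "play_rows", "arguments": {
  "targets": [
    [[0,-0.02,0.004,0,0],[0,-0.05,0.01,0.01,0],[0,-0.05,0.01,0.05,0],[0,-0.05,0.01,0.09,0],[0,-0.05,0.01,0.13,0]]
  ]
}}

```text
time_s: 8.62
tcp_pos: [0.4567, 0.0302, 0.1721]
ee_rot: [[0.982, -0.186, 0.001], [-0.186, -0.982, -0.0], [0.001, -0.0, -1.0]]
wrist_force: [2.5, 0.3, 0.4]
gripper_width: 1.002
```

Emit:
{"name": "play_rows", "arguments": {
  "targets": [
    [[0,0,0,0.04,-0.12],[0,0,-0.01,0.08,-0.24],[0,0,-0.03,0.1,-0.36],[0,0.01,-0.06,0.1,-0.48],[0,0.02,-0.09,0.1,-0.6]]
  ]
}}

```text
time_s: 9.03
tcp_pos: [0.4782, -0.0603, 0.2735]
ee_rot: [[0.702, -0.712, 0.008], [-0.712, -0.702, 0.002], [0.005, -0.007, -1.0]]
wrist_force: [1.0, -0.3, -0.1]
gripper_width: 0.996
```

Emit:
{"name": "play_rows", "arguments": {
  "targets": [
    [[0,0.01,-0.03,0,-0.12],[0,0.02,-0.06,0,-0.24],[0,0.03,-0.09,0,-0.36],[0,0.032,-0.11,0,-0.48],[0,0.032,-0.13,0,-0.6]]
  ]
}}

```text
time_s: 9.45
tcp_pos: [0.5096, -0.1917, 0.2704]
ee_rot: [[0.174, -0.985, 0.002], [-0.985, -0.174, -0.0], [0.001, -0.002, -1.0]]
wrist_force: [0.4, -0.4, -0.5]
gripper_width: 0.999
```

Emit:
{"name": "play_rows", "arguments": {
  "targets": [
    [[0,0,0,0,-0.12],[0,0,0,0,-0.24],[0,0,0,0,-0.36],[0,0,0,0,-0.377],[0,0,0,0,-0.377]]
  ]
}}

```text
time_s: 9.87
tcp_pos: [0.509, -0.19, 0.2704]
ee_rot: [[-0.191, -0.982, 0.002], [-0.982, 0.191, -0.0], [-0.0, -0.002, -1.0]]
wrist_force: [0.1, 0.5, 0.4]
gripper_width: 0.998
```

Run:
```python
from h import *
st()
a=cv2.resize(capture("top")[145:255,170:375],None,fx=3.9,fy=3.9,interpolation=cv2.INTER_CUBIC)
b=cv2.resize(capture("side")[110:270,200:340],None,fx=2,fy=2,interpolation=cv2.INTER_CUBIC)
cv2.imwrite("pics/t5.png",np.vstack([a,np.pad(b,((0,0),(0,a.shape[1]-b.shape[1]),(0,0)))])[:600])
cv2.imwrite("pics/t5.png",np.vstack([cv2.resize(a,None,fx=.8,fy=.6),np.pad(b,((0,0),(0,int(a.shape[1]*.8+.5)-b.shape[1]),(0,0)))]) if False else np.hstack([cv2.resize(a,(520,280)),cv2.resize(b,(245,280))]))
```

```text
9.8667 [ 0.509  -0.19    0.2704] [[-0.191, -0.982, 0.002], [-0.982, 0.191, -0.0], [-0.0, -0.002, -1.0]] [0.1 0.5 0.4] 0.998 [ -3.4  12.8  -8.3   0.  -68.8  -7.7]
```

View pics/t5.png

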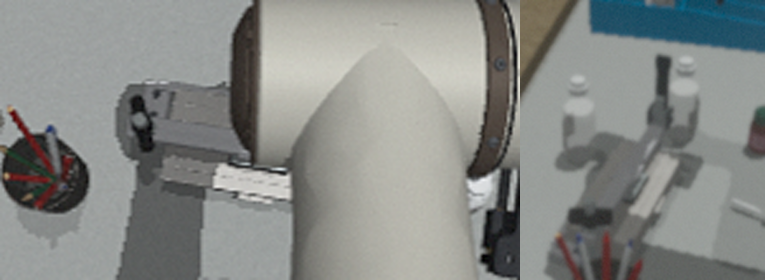

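Emit:
{"name": "play_rows", "arguments": {
  "targets": [
    [[0,-0.003,-0.002,-0.03,0],[0,-0.003,-0.002,-0.06,0],[0,-0.003,-0.002,-0.09,0],[0,-0.003,-0.002,-0.12,0],[0,-0.003,-0.002,-0.14,0]]
  ]
}}

```text
time_s: 10.38
tcp_pos: [0.5045, -0.1912, 0.1271]
ee_rot: [[-0.191, -0.982, -0.003], [-0.982, 0.191, 0.001], [-0.0, 0.003, -1.0]]
wrist_force: [0.7, 0.1, -0.8]
gripper_width: 1.0
```

Emit:
{"name": "play_rows", "arguments": {
  "targets": [
    [[0,0,0,-0.01,0],[0,0,0,-0.02,0],[0,0,0,-0.027,0],[0,0,0,-0.029,0],[0,0,0,-0.029,0]]
  ]
}}

```text
time_s: 10.8
tcp_pos: [0.5061, -0.1916, 0.1009]
ee_rot: [[-0.192, -0.981, 0.001], [-0.981, 0.192, -0.0], [0.0, -0.001, -1.0]]
wrist_force: [-0.2, 0.4, 0.7]
gripper_width: 1.001
```

Emit:
{"name": "play_rows", "arguments": {
  "targets": [
    [[1,0,0,0,0],[1,0,0,0,0],[1,0,0,0,0],[1,0,0,0,0],[1,0,0,0,0]]
  ]
}}

```text
time_s: 11.22
tcp_pos: [0.5059, -0.1916, 0.1009]
ee_rot: [[-0.193, -0.981, 0.001], [-0.981, 0.193, -0.0], [-0.0, -0.001, -1.0]]
wrist_force: [-0.0, -0.7, 0.7]
gripper_width: 0.705
```

Emit:
{"name": "play_rows", "arguments": {
  "targets": [
    [[1,0,0,0,0],[1,0,0,0,0],[1,0,0,0,0],[1,0,0,0,0]]
  ]
}}

```text
time_s: 11.55
tcp_pos: [0.5057, -0.1916, 0.1004]
ee_rot: [[-0.193, -0.981, -0.0], [-0.981, 0.193, -0.0], [0.0, 0.0, -1.0]]
wrist_force: [0.5, -0.8, -0.5]
gripper_width: 0.542
```

Emit:
{"name": "play_rows", "arguments": {
  "targets": [
    [[1,0,0,0,0],[1,0,0,0,0],[1,0,0,0.005,0],[1,0,0,0.015,0],[1,0,0,0.03,0]]
  ]
}}

```text
time_s: 11.97
tcp_pos: [0.5046, -0.1913, 0.13]
ee_rot: [[-0.193, -0.981, -0.004], [-0.981, 0.193, 0.001], [0.0, 0.004, -1.0]]
wrist_force: [0.5, -0.1, -2.6]
gripper_width: 0.541
```

Emit:
{"name": "play_rows", "arguments": {
  "targets": [
    [[1,0,0,0.01,0],[1,0,0,0.02,0],[1,0,0,0.02,0],[1,0,0,0.02,0]]
  ]
}}

```text
time_s: 12.3
tcp_pos: [0.5059, -0.1915, 0.1513]
ee_rot: [[-0.193, -0.981, 0.002], [-0.981, 0.193, 0.0], [-0.0, -0.002, -1.0]]
wrist_force: [0.6, 0.5, -2.0]
gripper_width: 0.54
```

Emit:
{"name": "play_rows", "arguments": {
  "targets": [
    [[1,-0.004,-0.02,0,0],[1,-0.012,-0.05,0,0],[1,-0.02,-0.08,0,0],[1,-0.028,-0.11,0,0],[1,-0.036,-0.135,0,0]]
  ]
}}

```text
time_s: 12.72
tcp_pos: [0.4687, -0.3279, 0.1495]
ee_rot: [[-0.193, -0.981, -0.002], [-0.981, 0.193, 0.001], [-0.0, 0.002, -1.0]]
wrist_force: [0.7, -0.6, -1.6]
gripper_width: 0.538
```

Emit:
{"name": "play_rows", "arguments": {
  "targets": [
    [[1,-0.007,-0.02,0,0],[1,-0.01,-0.03,0,0],[1,-0.01,-0.033,0,0],[1,-0.01,-0.033,-0.005,0],[1,-0.01,-0.033,-0.015,0]]
  ]
}}

```text
time_s: 13.13
tcp_pos: [0.4606, -0.3592, 0.1358]
ee_rot: [[-0.192, -0.981, 0.002], [-0.981, 0.192, -0.001], [0.0, -0.002, -1.0]]
wrist_force: [0.4, 0.1, -2.3]
gripper_width: 0.541
```

Emit:
{"name": "play_rows", "arguments": {
  "targets": [
    [[1,0,0,-0.01,0],[1,0,0,-0.02,0],[1,0,0,-0.028,0],[1,0,0,-0.033,0],[1,0,0,-0.034,0]]
  ]
}}

```text
time_s: 13.55
tcp_pos: [0.4596, -0.3591, 0.1006]
ee_rot: [[-0.192, -0.981, -0.002], [-0.981, 0.192, 0.0], [-0.0, 0.002, -1.0]]
wrist_force: [-0.4, -0.3, -2.1]
gripper_width: 0.54
```

```bash
python3 -c "
from h import *
st()"
```

```text
13.55 [ 0.4596 -0.3591  0.1006] [[-0.192, -0.981, -0.002], [-0.981, 0.192, 0.0], [-0.0, 0.002, -1.0]] [-0.4 -0.3 -2.1] 0.54 [-22.1  25.7 -15.7   0.  -48.6  11. ]
```

Emit:
{"name": "play_rows", "arguments": {
  "targets": [
    [[1,0,0,-0.001,0],[1,0,0,-0.002,0],[1,0,0,-0.002,0]]
  ]
}}

```text
time_s: 13.8
tcp_pos: [0.4599, -0.3597, 0.1005]
ee_rot: [[-0.193, -0.981, 0.001], [-0.981, 0.193, -0.001], [0.0, -0.001, -1.0]]
wrist_force: [-1.0, 2.2, 3.1]
gripper_width: 0.539
```

Emit:
{"name": "play_rows", "arguments": {
  "targets": [
    [[0,0,0,0,0],[0,0,0,0,0],[0,0,0,0,0],[0,0,0,0,0],[0,0,0,0,0]]
  ]
}}

```text
time_s: 14.22
tcp_pos: [0.4598, -0.3597, 0.0995]
ee_rot: [[-0.193, -0.981, 0.0], [-0.981, 0.193, -0.0], [0.0, -0.0, -1.0]]
wrist_force: [0.4, 0.2, 0.0]
gripper_width: 0.836
```

Emit:
{"name": "play_rows", "arguments": {
  "targets": [
    [[0,0,0,0,0],[0,0,0,0,0],[0,0,0,0.02,0],[0,0,0,0.05,0],[0,0,0,0.09,0]]
  ]
}}

```text
time_s: 14.63
tcp_pos: [0.458, -0.3586, 0.1876]
ee_rot: [[-0.193, -0.981, -0.006], [-0.981, 0.193, 0.003], [-0.002, 0.007, -1.0]]
wrist_force: [0.8, 0.1, 0.2]
gripper_width: 0.993
```

Emit:
{"name": "play_rows", "arguments": {
  "targets": [
    [[1,0,0,0.04,0],[1,0,0,0.08,0],[1,0,0,0.1,0],[1,0.02,0.03,0.1,0],[1,0.03,0.07,0.1,0]]
  ]
}}

```text
time_s: 15.05
tcp_pos: [0.4912, -0.2909, 0.2912]
ee_rot: [[-0.197, -0.98, 0.005], [-0.98, 0.197, -0.002], [0.001, -0.005, -1.0]]
wrist_force: [0.5, 0.7, -1.5]
gripper_width: 0.7
```

Run:
```python
from h import *
st()
a=capture("top");b=capture("side")
cv2.imwrite("pics/t6.png",np.hstack([cv2.resize(a[130:310,170:450],(560,360)),cv2.resize(b[110:270,200:360],(360,360))[:,:240*1]]))
```

```text
15.05 [ 0.4912 -0.2909  0.2912] [[-0.197, -0.98, 0.005], [-0.98, 0.197, -0.002], [0.001, -0.005, -1.0]] [ 0.5  0.7 -1.5] 0.7 [-14.4  14.8  -2.6   0.  -72.3   3. ]
```

View pics/t6.png

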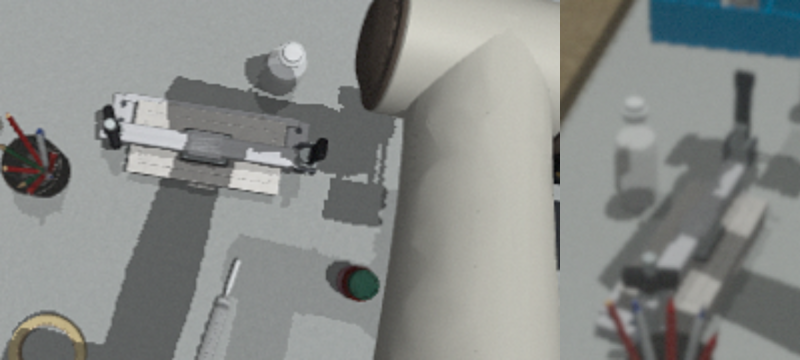

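Emit:
{"name": "play_rows", "arguments": {
  "targets": [
    [[1,0.01,0.04,0,0],[1,0.02,0.08,0,0],[1,0.03,0.12,0,0],[1,0.04,0.16,0,0],[1,0.046,0.195,0,0]]
  ]
}}

```text
time_s: 15.57
tcp_pos: [0.5361, -0.0925, 0.2895]
ee_rot: [[-0.192, -0.981, 0.0], [-0.981, 0.192, 0.0], [-0.0, -0.0, -1.0]]
wrist_force: [0.9, -0.3, -0.4]
gripper_width: 0.232
```

Emit:
{"name": "play_rows", "arguments": {
  "targets": [
    [[1,0.004,0.025,0,0],[1,0.005,0.039,-0.02,0],[1,0.005,0.039,-0.05,0],[1,0.005,0.039,-0.08,0],[1,0.005,0.039,-0.104,0]]
  ]
}}

```text
time_s: 15.98
tcp_pos: [0.5398, -0.0552, 0.1836]
ee_rot: [[-0.192, -0.981, -0.002], [-0.981, 0.192, 0.0], [0.0, 0.002, -1.0]]
wrist_force: [1.0, -0.6, -0.2]
gripper_width: 0.006
```

Emit:
{"name": "play_rows", "arguments": {
  "targets": [
    [[1,0,0,-0.002,0],[1,0,0,-0.002,0]]
  ]
}}

```text
time_s: 16.15
tcp_pos: [0.5401, -0.0559, 0.1825]
ee_rot: [[-0.193, -0.981, -0.003], [-0.981, 0.193, -0.001], [0.002, 0.003, -1.0]]
wrist_force: [0.3, 0.1, 0.2]
gripper_width: 0.006
```

Run:
```python
from h import *
st()
O=np.array([.5544,.009]); ey=np.array([.191,.982])
for th in np.arange(-.2,1.65,.1):
    y=-.13-.078*np.sin(th)+.0035*np.cos(th)+.0095; z=.09+.078*np.cos(th)+.0035*np.sin(th)+.017
    print(round(th,2),(O+y*ey).round(4),round(z,4))
```

```text
16.15 [ 0.5401 -0.0559  0.1825] [[-0.193, -0.981, -0.003], [-0.981, 0.193, -0.001], [0.002, 0.003, -1.0]] [0.3 0.1 0.2] 0.006 [ 11.2  17.  -15.8   0.  -57.3 -22.3]
-0.2 [ 0.535  -0.0907] 0.1827
-0.1 [ 0.5335 -0.0983] 0.1843
0.0 [ 0.5321 -0.1059] 0.185
0.1 [ 0.5306 -0.1136] 0.185
0.2 [ 0.5291 -0.1212] 0.1841
0.3 [ 0.5276 -0.1287] 0.1826
0.4 [ 0.5262 -0.136 ] 0.1802
0.5 [ 0.5248 -0.143 ] 0.1771
0.6 [ 0.5235 -0.1497] 0.1734
0.7 [ 0.5223 -0.156 ] 0.1689
0.8 [ 0.5212 -0.1619] 0.1639
0.9 [ 0.5201 -0.1672] 0.1582
1.0 [ 0.5192 -0.1719] 0.1521
1.1 [ 0.5184 -0.176 ] 0.1455
1.2 [ 0.5177 -0.1795] 0.1385
1.3 [ 0.5172 -0.1822] 0.1312
1.4 [ 0.5168 -0.1842] 0.1237
1.5 [ 0.5166 -0.1855] 0.116
1.6 [ 0.5165 -0.186 ] 0.1082
```

Emit:
{"name": "play_rows", "arguments": {
  "targets": [
    [[1,-0.002,-0.012,0,0],[1,-0.004,-0.024,0.001,0],[1,-0.006,-0.034,0.002,0],[1,-0.007,-0.042,0.002,0],[1,-0.008,-0.05,0.002,0]]
  ]
}}

```text
time_s: 16.57
tcp_pos: [0.533, -0.1064, 0.1868]
ee_rot: [[-0.194, -0.981, 0.003], [-0.981, 0.194, 0.001], [-0.002, -0.003, -1.0]]
wrist_force: [-0.8, 5.4, 2.8]
gripper_width: -0.0
```

Emit:
{"name": "play_rows", "arguments": {
  "targets": [
    [[1,-0.0015,-0.0077,0,0],[1,-0.003,-0.0153,-0.001,0],[1,-0.0045,-0.0228,-0.0024,0],[1,-0.006,-0.03,-0.005,0],[1,-0.0073,-0.037,-0.008,0]]
  ]
}}

```text
time_s: 16.98
tcp_pos: [0.5258, -0.1433, 0.1779]
ee_rot: [[-0.192, -0.981, 0.001], [-0.981, 0.192, -0.0], [0.0, -0.002, -1.0]]
wrist_force: [1.1, 3.6, 3.4]
gripper_width: 0.003
```

Emit:
{"name": "play_rows", "arguments": {
  "targets": [
    [[1,-0.0013,-0.0067,-0.0037,0],[1,-0.0025,-0.013,-0.0082,0],[1,-0.0036,-0.0189,-0.0132,0],[1,-0.0047,-0.0242,-0.0189,0],[1,-0.0056,-0.0289,-0.025,0]]
  ]
}}

```text
time_s: 17.4
tcp_pos: [0.5201, -0.1722, 0.1522]
ee_rot: [[-0.193, -0.981, 0.001], [-0.981, 0.193, -0.0], [0.0, -0.001, -1.0]]
wrist_force: [1.1, 3.0, 4.8]
gripper_width: 0.004
```

Emit:
{"name": "play_rows", "arguments": {
  "targets": [
    [[1,-0.0008,-0.0041,-0.0066,0],[1,-0.0015,-0.0076,-0.0136,0],[1,-0.002,-0.0103,-0.0209,0],[1,-0.0024,-0.0123,-0.0284,0],[1,-0.0024,-0.0123,-0.0284,0]]
  ]
}}

```text
time_s: 17.82
tcp_pos: [0.5173, -0.1844, 0.1228]
ee_rot: [[-0.193, -0.981, -0.001], [-0.981, 0.193, -0.001], [0.001, 0.001, -1.0]]
wrist_force: [0.4, 0.2, 1.2]
gripper_width: 0.002
```

Emit:
{"name": "play_rows", "arguments": {
  "targets": [
    [[1,0,-0.001,-0.004,0],[1,0,-0.001,-0.007,0],[1,0,-0.001,-0.01,0],[1,0,-0.001,-0.01,0]]
  ]
}}

```text
time_s: 18.15
tcp_pos: [0.517, -0.1853, 0.1139]
ee_rot: [[-0.192, -0.981, -0.001], [-0.981, 0.192, -0.001], [0.001, 0.001, -1.0]]
wrist_force: [1.4, 0.1, 4.0]
gripper_width: 0.007
```

Emit:
{"name": "play_rows", "arguments": {
  "targets": [
    [[1,0,0,-0.002,0],[1,0,0,-0.004,0],[1,0,0,-0.004,0]]
  ]
}}

```text
time_s: 18.4
tcp_pos: [0.5171, -0.1854, 0.1118]
ee_rot: [[-0.192, -0.981, -0.001], [-0.981, 0.192, -0.001], [0.002, 0.0, -1.0]]
wrist_force: [-1.7, 0.4, 13.1]
gripper_width: 0.006
```

Emit:
{"name": "play_rows", "arguments": {
  "targets": [
    [[1,0,0,-0.002,0],[1,0,0,-0.003,0],[1,0,0,-0.003,0],[1,0,0,-0.003,0]]
  ]
}}

```text
time_s: 18.73
tcp_pos: [0.5173, -0.1855, 0.1114]
ee_rot: [[-0.191, -0.982, 0.0], [-0.982, 0.191, -0.002], [0.002, -0.001, -1.0]]
wrist_force: [-6.7, 4.4, 25.3]
gripper_width: 0.008
```

Emit:
{"name": "play_rows", "arguments": {
  "targets": [
    [[1,0,0,0.02,0],[1,0,0,0.06,0],[1,0,0,0.1,0],[1,0,0,0.14,0],[1,-0.02,0,0.17,0]]
  ]
}}

```text
time_s: 19.15
tcp_pos: [0.4988, -0.1853, 0.279]
ee_rot: [[-0.192, -0.981, 0.001], [-0.981, 0.192, -0.001], [0.001, -0.001, -1.0]]
wrist_force: [0.7, 0.1, -0.3]
gripper_width: 0.006
```

Emit:
{"name": "play_rows", "arguments": {
  "targets": [
    [[1,-0.03,-0.01,0.03,0],[1,-0.06,-0.02,0.04,0],[1,-0.09,-0.03,0.04,0],[1,-0.11,-0.04,0.04,0],[1,-0.11,-0.06,0.04,0]]
  ]
}}

```text
time_s: 19.57
tcp_pos: [0.3825, -0.244, 0.317]
ee_rot: [[-0.193, -0.981, -0.002], [-0.981, 0.193, 0.002], [-0.001, 0.003, -1.0]]
wrist_force: [0.7, -0.5, -0.3]
gripper_width: 0.005
```

Run:
```python
from h import *
st()
a=capture("top");b=capture("side")
cv2.imwrite("pics/t7.png",np.hstack([cv2.resize(a[130:310,170:450],(560,360)),cv2.resize(b[110:270,200:306],(238,360))]))
```

```text
19.5667 [ 0.3825 -0.244   0.317 ] [[-0.193, -0.981, -0.002], [-0.981, 0.193, 0.002], [-0.001, 0.003, -1.0]] [ 0.7 -0.5 -0.3] 0.005 [-12.    2.1 -14.2  -0.1 -73.8   0.9]
```

View pics/t7.png

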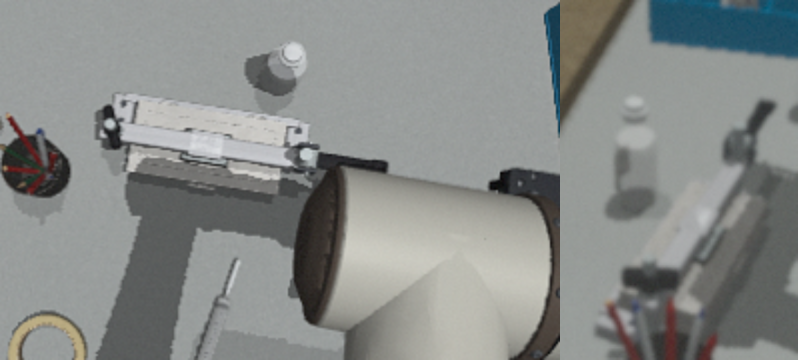

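Top view: the lever now lies outward, with its tip at (388,168). The case is flush along the rail and the bystanders haven't moved. The arm hides the placed bottle, so I'll move it aside for a final check.

Emit:
{"name": "play_rows", "arguments": {
  "targets": [
    [[1,0,0.04,0,0],[1,0,0.08,0,0],[1,0,0.12,0,0],[1,0,0.16,0,0],[1,0,0.2,0,0]]
  ]
}}

```text
time_s: 20.08
tcp_pos: [0.3861, -0.0432, 0.3161]
ee_rot: [[-0.194, -0.981, -0.003], [-0.981, 0.194, -0.001], [0.001, 0.003, -1.0]]
wrist_force: [1.3, 0.2, -0.0]
gripper_width: 0.006
```

Emit:
{"name": "play_rows", "arguments": {
  "targets": [
    [[1,0,0.04,0,0],[1,0,0.08,0,0],[1,0,0.12,0,0],[1,0,0.13,0,0],[1,0,0.13,0,0]]
  ]
}}

```text
time_s: 20.5
tcp_pos: [0.3867, 0.0876, 0.316]
ee_rot: [[-0.188, -0.982, -0.003], [-0.982, 0.188, -0.002], [0.002, 0.003, -1.0]]
wrist_force: [0.7, 0.3, 0.2]
gripper_width: -0.001
```

Run:
```python
from h import *
st()
a=capture("top");cv2.imwrite("pics/top8.png",a)
cv2.imwrite("pics/t8.png",cv2.resize(a[140:290,200:450],(800,480),interpolation=cv2.INTER_CUBIC))
O=np.array([.5544,.009]); ex=np.array([.982,-.191]);ey=np.array([.191,.982])
f=lambda p:((np.array(p)-[200,140])*3.2).round(1)
w=lambda x,y,z:[*(O+x*ex+y*ey),z]
print("lever tip expected",f(proj("top",w(0,-.23,.09))),"0.2 rad short",f(proj("top",w(0,-.228,.11))))
print("case front corners home",[f(proj("top",w(-.047,y,.039))) for y in(-.1015,.1015)])
print("bottle cap",f(proj("top",[.46,-.36,.143])))
```

```text
20.5 [0.3867 0.0876 0.316 ] [[-0.188, -0.982, -0.003], [-0.982, 0.188, -0.002], [0.002, 0.003, -1.0]] [0.7 0.3 0.2] -0.001 [ 36.5  -4.1 -20.5  -0.  -73.9 -47.3]
lever tip expected [523.1 243.8] 0.2 rad short [527.6 240.8]
case front corners home [array([345.1, 281.6]), array([103.8, 242.9])]
bottle cap [738.9 297.5]
```

View pics/t8.png

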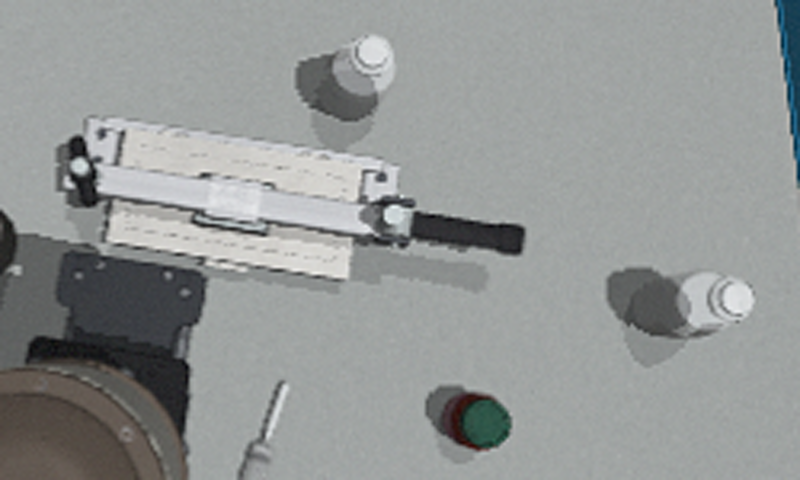

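All of it matches expectations: the lever tip is at about (524,240), the case corners at (349,279) and (106,243), and the bottle stands at (737,298). The pill bottle and other bottle haven't moved. I'll hand in.

```bash
python3 -c "
from h import *
print(finish_job())"
```

```text
the job is handed in; nothing more can be done
None
```

The case is clamped and the job is handed in, at about 20.6 s of the 72 s allowed. The hand-in gives no verdict, and I couldn't measure the clamping force directly.

What I did:
- **Nut:** I pushed the wing round clockwise by about 107° with the closed fingers. It went from about 0.92 rad to about 2.8 rad, with the angle read from the pictures.
- **Case:** I pushed it against the rear stop with the open jaws. The arm stopped moving while the force rose to about 18 N along the push, so it is flush.
- **Bottle:** I moved it to about (0.46, -0.36) m, well outside the lever's swing, and stood it there.
- **Lever:** I swung it fully down. At the end the force rose to 25 N with no more movement.

Last checks:
- **Position:** In the final top picture, the lever tip, the case's front corners and the bottle cap were within about 4 px of where they should be in the enlarged view. That view alone hardly shows the last bit of lever travel, so the firm stop is the main evidence that it is closed.
- **Bystanders:** The other bottle and pill bottle stood where they started. The pen pot was out of that last crop, but was standing in place in the picture before it.
- **Clamping force:** At that nut angle the foot should press with about 40 N, inside the 24 to 56 N range.
- **Disagreements:** No check failed or disagreed. I viewed 11 pictures, one over the budget.

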